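# Vent the vacuum chamber

### The job

The samples are degassed: shut off the suction and let air back into the vacuum chamber. With a fingertip, push the red vacuum lever round until it is fully shut, straight across its valve; only then push the blue vent lever round until it is fully open, in line with its valve. Only push the levers, do not pinch them, and leave everything else where it stands.

Things in the scene. Friction and masses are not known exactly. Their poses are not given: they have to be found in the camera images.
- vac_lever (a joint): Angle of the red vacuum lever. 0: in line with the bore, pointing along the valve's -x, fully open (stop). 1.571: a quarter turn clockwise seen from above, pointing along the valve's +y, straight across the bore, fully shut (stop). Friction 0.25 N m, about 4 N at the sleeve; it stays where it is left. Starts throttled or fully open, 0 to 0.45.
- vent_lever (a joint): Angle of the blue vent lever. 0: in line with the bore, pointing along the valve's -x, fully open (stop). 1.571: a quarter turn clockwise seen from above, pointing along the valve's +y, straight across the bore, fully shut (stop). Friction 0.25 N m, about 4 N at the sleeve; it stays where it is left. Starts shut, about 1.5 to 1.57.
- vac_sleeve (a point): Centre of the red lever's sleeve, 60 mm out from the pivot. Its z axis is up and its x axis points outward along the lever to the tip. The sleeve is 14 mm wide, 10 mm thick (5 mm above and below this point) and ends 90 mm from the pivot; the bare steel arm inboard of 31 mm slopes down to the valve.
- vent_sleeve (a point): Centre of the blue lever's sleeve, 60 mm out from the pivot. Its z axis is up and its x axis points outward along the lever to the tip. The sleeve is 14 mm wide, 10 mm thick (5 mm above and below this point) and ends 90 mm from the pivot; the bare steel arm inboard of 31 mm slopes down to the valve.
- vac_valve: Fixed steel ball valve on the lid; its lever has a red sleeve. Origin on the lid's upper face, straight under the lever's vertical pivot; sleeve centre 56 mm above. x axis = bore: elbow at -x, an 11 mm steel suction tube, 154 mm out and down to the bench at +x. Valve at most 29 mm wide, 46 mm high. Bores parallel, pivots 130 mm apart; which is left varies.
- vent_valve: Fixed steel ball valve on the lid; its lever has a blue sleeve. Origin on the lid's upper face, straight under the lever's vertical pivot; sleeve centre 56 mm above. x axis = bore: elbow at -x, a white disc air filter, 42 mm across, 43 to 53 mm out at +x. Valve at most 29 mm wide, 46 mm high. Bores parallel, pivots 130 mm apart; which is left varies.
- chamber: Fixed vacuum chamber: steel pot 250 mm across, loop handles at +y and -y (out to 165 mm, 116 mm high), clear lid 272 mm across, upper face 178 mm above the bench. Origin under the pot's centre. Valve pivots on the lid at x 15, y +65 and -65 mm, bores along x. Round gauge, dial up, 55 mm across, 29 mm high, at x -92, y 0.
- cup: Small white plastic cup, 36 mm across, 34 mm high, loose on the lid behind the valves. Origin under its centre.
- bottle: White bottle, blue cap, 62 mm across, 170 mm high, on the bench beside the chamber. Origin under its centre.
- jar: Amber jar, black lid, 50 mm across, 65 mm high, on the bench beside the chamber. Origin under its centre.
- tub: Pale yellow open tub 160 x 110 x 70 mm on the bench, to the left. Origin under its centre.
- beaker: Glass beaker, 68 mm across, 90 mm high, on the bench, far left. Origin under its centre.
- notebook: Notebook 148 x 210 x 10 mm on the bench, to the right. Origin under its centre.
- pen: Pen 130 mm long, 10 mm thick, on the notebook. Origin under its middle, x along it.
- forceps: Black forceps 145 mm long, 8 mm high, on the bench, to the right. Origin under the middle, x along them.

How it is judged (in metres and radians):
On the way, in this order (a step that is already met when the one before it is completed fails the run):
1. the red vacuum lever is fully shut, the vent still shut (value of joint vac_lever above 1.47 rad and value of joint vent_lever above 1.3 rad), for 0.2 s.
2. the blue vent lever is fully open, the vacuum still shut (value of joint vac_lever above 1.47 rad and value of joint vent_lever below 0.1 rad), for 0.2 s.
At the end, for the whole second after the job is handed in: Red vacuum lever within 0.1 rad of its shut stop, blue vent lever within 0.1 rad of its open stop, both at rest; every bystander within 20 mm of its start (all of step 2 and velocity of joint vac_lever between -0.05 and 0.05 rad/s and velocity of joint vent_lever between -0.05 and 0.05 rad/s and distance of each of cup, bottle, jar, tub, beaker, notebook, pen, forceps from where it was at the start of the episode below 0.02 m); the robot touches nothing.
It fails at once if the vent is opened while the vacuum valve is not yet shut (value of joint vent_lever below 1.3 rad and value of joint vac_lever below 1.42 rad).
It fails at once if the vac lever is taken between the fingers instead of being pushed (x of the grasp point in the frame of vac_sleeve between -0.04 and 0.03 m and y of the grasp point in the frame of vac_sleeve between -0.008 and 0.008 m and z of the grasp point in the frame of vac_sleeve between -0.03 and 0.012 m and contact force between the fingers and vac_valve above 0.5 N).
It fails at once if the vent lever is taken between the fingers instead of being pushed (x of the grasp point in the frame of vent_sleeve between -0.04 and 0.03 m and y of the grasp point in the frame of vent_sleeve between -0.008 and 0.008 m and z of the grasp point in the frame of vent_sleeve between -0.03 and 0.012 m and contact force between the fingers and vent_valve above 0.5 N).
It fails at once if a valve is pushed with the arm instead of the fingers (contact force between the arm and vac_valve above 1 N or contact force between the arm and vent_valve above 1 N).
It fails at once if a bystander is pushed, lifted, carried or tipped (distance of any of cup, bottle, jar, tub, beaker, notebook, pen, forceps from where it was at the start of the episode above 0.02 m or angle between any of cup, bottle, jar, tub, beaker, notebook, pen, forceps's own z axis and vertical above 0.35 rad).
It also fails if it takes over 56 s, if anything falls off the work surface, if the arm or the gripper's body presses on something with over 40 N, if the wrist force passes 120 N, or if a joint passes its speed limit or range.

### The arm

A 6-joint arm with a two-finger parallel gripper is mounted at the origin on the work surface. World frame = base frame: x ahead of the robot, y to its left, z up, the work surface at z = 0. Lengths are in mm, angles in rad, forces in N, time in s.
With the tool pointing down it reaches from about 375 to 925 mm from the base axis. Payload 5.7 kg.
Tool frame: the origin (TCP) lies midway between the tips of the shut fingers; the grasp point (between the pads) lies 19 mm behind it; z points along the fingers, y is the line along which they close (so a half turn about z gives the same grasp; the last joint's range is limited). The gripper opens to 85 mm and grips with 20 to 120 N. Pads are 22 mm wide; open, the fingers measure 114 mm over their backs; the gripper's body (76 mm by 85 mm) begins 54 mm behind the grasp point. The pads swing forward as they close: fully open they stand 13 mm farther back than shut.
Start: joints at [-1.329, 0.359, 1.51, -0, 1.272, -0.115], TCP at [209.549, -562.181, 193.767] pointing down, gripper open.
Joint ranges: [-2.97, 2.97], [-1.01, 2.36], [0.21, 2.38], [-0.96, 4.11], [0.2, 2.71], [-2.98, 2.98]. Speed limits (rad/s): [2.39, 2.39, 3.14, 3.14, 3.14, 3.14].

### API

Orientations are given as a unit quaternion [w, x, y, z].
In Python, from bench import sensors, vision, bot, models gives the robot as it stands.
- The arm moves only by the shell command python3 -m inch 'ROWS' [OPENING] [FORCE]. ROWS is JSON, one flat list of numbers, 4 for each row, row after row: the shift along the tool's x, y, z scaled (see below), then the turn about the tool's z scaled (see below). In form: [x, y, z, turn, x, y, z, turn, ...]. A call has exactly 5 rows; each row shifts and turns the commanded pose from where the row before left it, along the tool's axes as they then stand; what a row does not reach is not made up. The controller multiplies each number of a shift by 0.4 m and each number of a turn by 180 degrees. A row lasts 1/8 s, in which the tool goes at most 62.5 mm and 10.7 degrees, less where a joint would pass 70% of its speed; a pose out of reach is approached as far as the arm can. A call with a number of a shift or a turn outside -1 to 1 is refused whole. A call with a gripper value outside its range is refused whole. OPENING is the closure, from -1 (fully open) to 1 (shut), set as the call begins (- or left out, the last holds). The fingers move at their own pace and stop on an object; FORCE is the grip in N (left out, the last holds). Time passes only in rows, so rows that do not move let the fingers close, or fill a call up. It gives the time, the measured TCP pose, the force, the opening and the grip force at its end, in the units of the state.
- sensors.observe(): the state, without advancing time (a new reading comes with each control period).
- vision.capture(name): name is "side" or "top"; returns a dict with "img" (420x560x3 uint8, red, green, blue), "z_map" (420x560 float32, mm along the optical axis (not along the pixel's ray), 0 where there is no reading), "intrinsics" (3x3 intrinsics, pixels), "cam_to_world" (4x4, takes a point from camera to world coordinates). Camera axes: x right, y up, looking along -z (the intrinsics and any distortion apply to the point x, -y, -z); pixel columns grow to the right and rows downward; lengths in mm; the calibration is good to about 2 mm. A picture is of the moment at which its call begins.
- bot.sign_off(): hands the job in; it is judged then, once.
Trained networks look in a picture, given as the dict that the camera call returned (one of the last four; its "shot" number tells which), for a name from the list of things; names that differ only in an ending like _2 or _b are one class to them, and where a whole thing is asked for, a point or a joint stands for the part that bears it (a point fixed in the world has none). Each returns a list of dicts, best first, with "p" (0 to 1); they miss things now and then, are a little off and sometimes report something else, mostly with a low value. They report only what shows in the picture. A call takes as long as a camera call.
- models.boxes_of(picture, thing): "point" ([x, y, z] in mm, in the coordinates of the camera as it stood for that picture, good to about 4 mm: the middle of the surface that is visible of it).
The state is a dict: "time_s": time; "joint_positions": joint angles; "qvel": joint speeds; "joint_torque": joint torques, N m; "tool_pos": TCP position; "tool_rot": TCP orientation; "contact_force": force on the tool from outside, world axes, zero at the start; "ft_torque": the same for the moment, N m; "finger_gap": opening from 0.0 (shut) to 1.0 (fully open); "grasp_force": force on a finger pad.
Only numpy, scipy, OpenCV 4.12 (cv2) and the standard library are available. Lean on these libraries where they do the work, as an engineer would, in place of code of your own. Each camera call takes 0.05 s, during which the arm holds its last target. There are 200 camera calls.

## Working session

There is one attempt and no reset: what is moved stays moved. The work goes in short steps, Python scripts to look and compute and a shell command to move; the robot and the scene stay as the last step left them, time stands still between calls to the robot, and variables do not carry over. Pictures are saved under pics/ and viewed, at most 10 in all, crops included, and the job is handed in when it is done.

```bash
mkdir -p pics; ls
cat > h.py <<'E'
from bench import sensors, vision, bot, models
import numpy as np, cv2
def look(n,save=None):
    c=vision.capture(n)
    if save: cv2.imwrite('pics/'+save,c['img'][:,:,::-1])
    return c
def find(c,t):
    r=models.boxes_of(c,t); T=np.array(c['cam_to_world'])
    return [(round(d['p'],2),(T[:3,:3]@np.array(d['point'])+T[:3,3]).round(0).tolist()) for d in r[:2]]
def cloud(c):
    K=np.array(c['intrinsics']);T=np.array(c['cam_to_world']);z=c['z_map']
    v,u=np.mgrid[:z.shape[0],:z.shape[1]]
    P=np.stack([(u-K[0,2])/K[0,0]*z,-(v-K[1,2])/K[1,1]*z,-z],-1)
    return P@T[:3,:3].T+T[:3,3]
E
python3 - <<'E'
from h import *
s=sensors.observe();print(s['time_s'],s['tool_pos'],s['tool_rot'],s['finger_gap'])
for n in('top','side'):
    c=look(n,n+'1.png');print(n,c.keys(),np.array(c['cam_to_world']).round(2).tolist(),np.array(c['intrinsics']).tolist())
    for t in('vac_sleeve','vent_sleeve','vac_valve','vent_valve','chamber','cup','bottle','jar'):print(t,find(c,t))
E
```

```text
pics
0.0 [ 209.3856546  -561.49161671  192.95072433] [-9.03963807e-04  9.84125970e-01  1.77469024e-01 -6.45439747e-05] 0.9973723660360411
top dict_keys(['img', 'z_map', 'intrinsics', 'cam_to_world', 'shot']) [[-0.0, 0.99, -0.16, 303.41], [-1.0, -0.0, 0.0, -15.92], [0.0, 0.16, 0.99, 1492.64], [0.0, 0.0, 0.0, 1.0]] [[380.8739588497169, 0.0, 278.9649166877363], [0.0, 380.8739588497169, 219.31846960617605], [0.0, 0.0, 1.0]]
vac_sleeve [(0.44, [534.0, 87.0, 236.0])]
vent_sleeve [(0.61, [542.0, -19.0, 242.0])]
vac_valve [(0.66, [617.0, -472.0, 7.0]), (0.58, [589.0, 56.0, 210.0])]
vent_valve [(0.58, [548.0, -55.0, 218.0]), (0.24, [537.0, 88.0, 236.0])]
chamber [(0.86, [525.0, 6.0, 182.0])]
cup [(0.61, [644.0, -28.0, 197.0]), (0.43, [393.0, -122.0, 65.0])]
bottle [(0.58, [608.0, 200.0, 115.0])]
jar []
side dict_keys(['img', 'z_map', 'intrinsics', 'cam_to_world', 'shot']) [[0.96, 0.17, -0.21, 216.68], [-0.26, 0.65, -0.72, -1086.73], [0.01, 0.75, 0.67, 1134.3], [0.0, 0.0, 0.0, 1.0]] [[483.6601201095935, 0.0, 274.67008894246726], [0.0, 483.6601201095935, 217.2832104837043], [0.0, 0.0, 1.0]]
vac_sleeve [(0.48, [532.0, 78.0, 235.0])]
vent_sleeve []
vac_valve [(0.94, [655.0, 34.0, 201.0])]
vent_valve [(0.9, [539.0, -66.0, 212.0])]
chamber [(0.74, [511.0, -72.0, 183.0]), (0.61, [612.0, 194.0, 149.0])]
cup [(0.47, [635.0, -44.0, 200.0])]
bottle [(0.6, [610.0, 194.0, 150.0]), (0.43, [541.0, -63.0, 214.0])]
jar [(0.64, [386.0, -141.0, 45.0])]
```

Run:
```python
import cv2
for n,(a,b,c,d) in {'top':(110,330,150,400),'side':(100,330,200,500)}.items():
    i=cv2.imread(f'pics/{n}1.png')[a:b,c:d]; cv2.imwrite(f'pics/{n}1c.png',cv2.resize(i,None,fx=2.6,fy=2.6,interpolation=2))
from h import *
for n in('top','side'):
    c=look(n);P=cloud(c);h=cv2.cvtColor(c['img'],cv2.COLOR_RGB2HSV).astype(int)
    Z=P[...,2];ok=(c['z_map']>0)&(Z>215)&(Z<262)&(P[...,0]>400)&(P[...,0]<750)&(abs(P[...,1])<200)
    for nm,m in(('red',((h[...,0]<8)|(h[...,0]>172))),('blue',(h[...,0]>98)&(h[...,0]<125))):
        m=m&ok&(h[...,1]>120)&(h[...,2]>50)
        k,L,st,_=cv2.connectedComponentsWithStats(m.astype('uint8'))
        for j in range(1,k):
            if st[j,4]<12: continue
            Q=P[L==j];q=np.median(Q,0);w,V=np.linalg.eigh(np.cov((Q-Q.mean(0))[:,:2].T));d=V[:,1]
            pr=(Q-Q.mean(0))[:,:2]@d
            print(n,nm,st[j],Q.mean(0).round(1),np.percentile(Q[:,2],[5,50,95]).round(),'dir',d.round(3),'ext',pr.min().round(),pr.max().round())
```

```text
top red [240 208  11  15  51] [523.7  92.7 239.2] [235. 240. 242.] dir [-0.846  0.534] ext -27.0 27.0
top blue [267 204  15   6  38] [553.1  -4.4 238.4] [235. 238. 242.] dir [0.292 0.956] ext -25.0 25.0
side red [257 169  17   6  55] [520.8  89.9 238. ] [234. 238. 242.] dir [-0.858  0.514] ext -27.0 25.0
side blue [281 183   4  13  48] [550.3  -7.1 239. ] [236. 239. 242.] dir [0.269 0.963] ext -29.0 29.0
```

View pics/top1c.png

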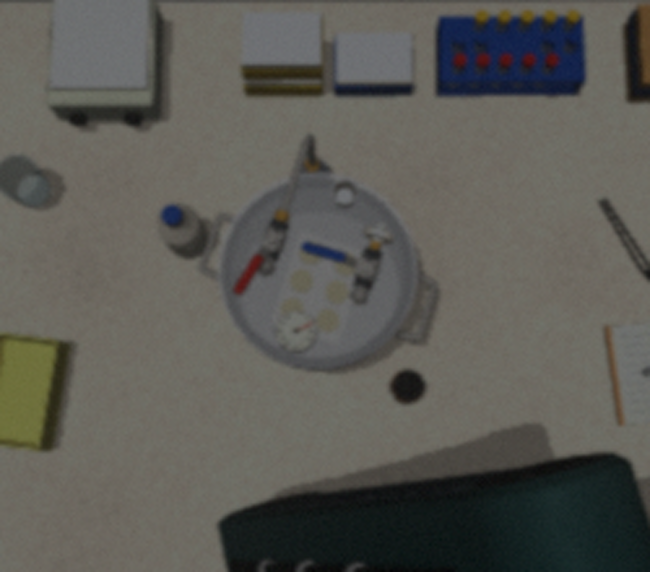

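View pics/side1.png

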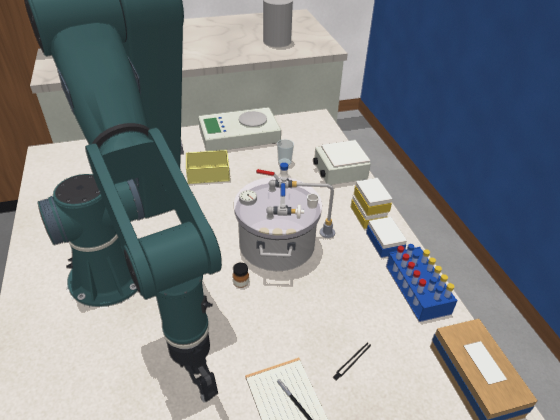

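Top view: red sleeve at about crop (248,273), pointing toward the robot and left. Blue sleeve at (325,252), lying across its valve. The cup, at (345,193), is behind the valves. The side view agrees with this.

The pivots work out 130 mm apart, yaw about -0.30, red about 0.25 and blue about 1.56, all matching the given sizes. I'll lift, shut the fingers and align the tool with the valve axes.

```bash
cat >> h.py <<'E'
yaw=-0.297; R2=np.array([[np.cos(yaw),-np.sin(yaw)],[np.sin(yaw),np.cos(yaw)]]); C=np.array([554,-2.])
def V(p): return R2.T@(np.array(p)[:2]-C)   # valve frame, origin midway between pivots
def where(goal=None,z=None):
    s=sensors.observe();p=np.array(s['tool_pos']);w,a,b,c=s['tool_rot']
    X=np.array([w*w+a*a-b*b-c*c,2*(a*b+w*c)]);an=np.arctan2(X[1],X[0])
    print('t',round(s['time_s'],2),'valve xy',V(p).round(1),'z',p[2].round(1),'turn left/180deg',((an-yaw)/np.pi).round(4),'gap',round(s['finger_gap'],2),'F',(R2.T@np.array(s['contact_force'])[:2]).round(1))
    if goal is not None:
        d=np.array(goal)-V(p); an=an-yaw
        d=np.array([[np.cos(an),np.sin(an)],[-np.sin(an),np.cos(an)]])@d
        print('scaled tool shift total',(d[0]/400).round(3),(-d[1]/400).round(3),((p[2]-z)/400).round(3))
E
python3 -m inch '[0,0,-0.07,0.0416,0,0,-0.07,0.0416,0,0,-0.07,0.0416,0,0,-0.07,0.0416,0,0,-0.07,0.0416]' 1 40
python3 -c "
from h import *
where((-67,45),330)"
```

```text
time_s: 1.62
tool_pos: [209.5, -562.1, 334.7]
tool_rot: [-0.0, 0.989, -0.15, -0.0]
contact_force: [-0.0, -0.2, 0.0]
finger_gap: -0.001
grasp_force: 0.0
t 1.62 valve xy [-165.5 -636.4] z 334.7 turn left/180deg -0.0013 gap -0.0 F [ 0.  -0.2]
scaled tool shift total 0.239 -1.704 0.012
```

```bash
python3 -m inch '[0.016,-0.1135,0,0,0.016,-0.1135,0,0,0.016,-0.1135,0,0,0.016,-0.1135,0,0,0.016,-0.1135,0,0]' >/dev/null
python3 -m inch '[0.016,-0.1135,0,0,0.016,-0.1135,0,0,0.016,-0.1135,0,0,0.016,-0.1135,0,0,0.016,-0.1135,0,0]' >/dev/null
python3 -m inch '[0.016,-0.1135,0,0,0.016,-0.1135,0,0,0.016,-0.1135,0,0,0.016,-0.1135,0,0,0.016,-0.1135,0,0]'
python3 -c "
from h import *
where((-67,45),229)
c=look('side');i=c['img'][130:270,190:370,::-1];cv2.imwrite('pics/s2.png',cv2.resize(i,None,fx=4,fy=4,interpolation=2))"
```

```text
time_s: 3.5
tool_pos: [500.9, 62.5, 334.0]
tool_rot: [-0.0, 0.989, -0.148, 0.0]
contact_force: [-0.1, -1.0, 0.6]
finger_gap: -0.0
grasp_force: 0.0
t 3.5 valve xy [-69.6  46.1] z 334.0 turn left/180deg 0.0002 gap -0.0 F [ 0.2 -1. ]
scaled tool shift total 0.007 0.003 0.262
```

View pics/s2.png

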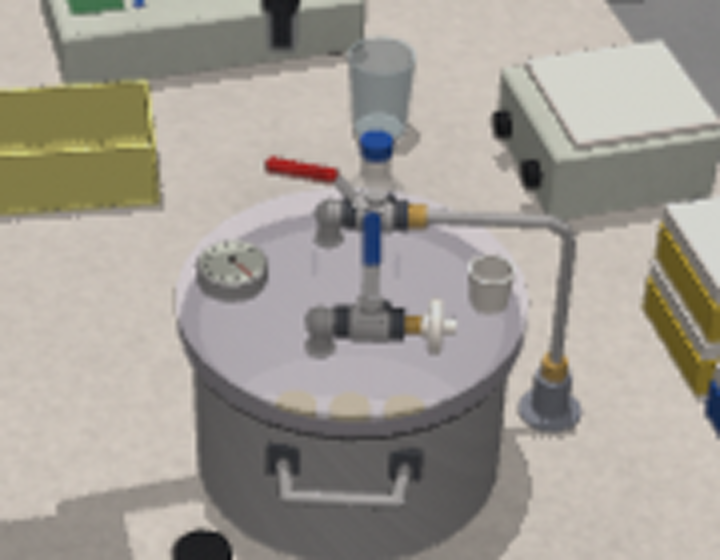

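Side crop: red lever at (300,168), pointing left; blue lever at (372,240), across its valve; fingers clear above. Next I go down on the inner side of the red lever and start the arc.

```bash
python3 -m inch '[0,0,0.052,0,0,0,0.053,0,0,0,0.053,0,0,0,0.053,0,0,0,0.052,0]' | grep force
python3 -c "
from h import *
where((-67,45),229)"
python3 -m inch '[0.009,-0.0275,0,0,0.005,-0.0275,0,0,0.0025,-0.0275,0,0,0.0075,-0.0225,0,0,0.01,-0.0225,0,0]' |grep force
python3 -c "
from h import *
where((-56,97),229)"
```

```text
contact_force: [1.3, 0.7, 0.8]
grasp_force: 0.0
t 4.17 valve xy [-69.7  44.4] z 228.0 turn left/180deg 0.0001 gap -0.0 F [1.  1.1]
scaled tool shift total 0.007 -0.002 -0.002
contact_force: [0.4, 0.4, -0.2]
grasp_force: 0.0
t 4.8 valve xy [-55.8  96.5] z 229.0 turn left/180deg 0.0003 gap 0.0 F [0.2 0.5]
scaled tool shift total -0.001 -0.001 -0.0
```

```bash
cat >> h.py <<'E'
def levers(n,save=None):
    c=look(n);P=cloud(c);h=cv2.cvtColor(c['img'],cv2.COLOR_RGB2HSV).astype(int);Z=P[...,2]
    ok=(c['z_map']>0)&(Z>222)&(Z<250)&(P[...,0]>440)&(P[...,0]<640)&(abs(P[...,1])<170)&(h[...,1]>120)&(h[...,2]>50)
    for nm,m,pv in(('red',((h[...,0]<8)|(h[...,0]>172)),(0,65)),('blue',(h[...,0]>98)&(h[...,0]<125),(0,-65))):
        Q=P[m&ok]
        if len(Q)>8:
            q=V(Q.mean(0));d=q-pv;print(n,nm,len(Q),q.round(1),'theta',np.arctan2(d[1],-d[0]).round(3),'r',np.hypot(*d).round(1))
    if save: cv2.imwrite('pics/'+save,cv2.resize(c['img'][120:270,190:370,::-1] if n=='side' else c['img'][150:280,200:360,::-1],None,fx=4,fy=4,interpolation=2))
E
python3 -c "
from h import *
levers('top');levers('side','s3.png')"
```

```text
top blue 29 [-0.1 -4.9] theta 1.569 r 60.1
side red 55 [-58.6  77.6] theta 0.211 r 59.9
side blue 49 [-2.1 -6. ] theta 1.535 r 59.0
```

View pics/s3.png

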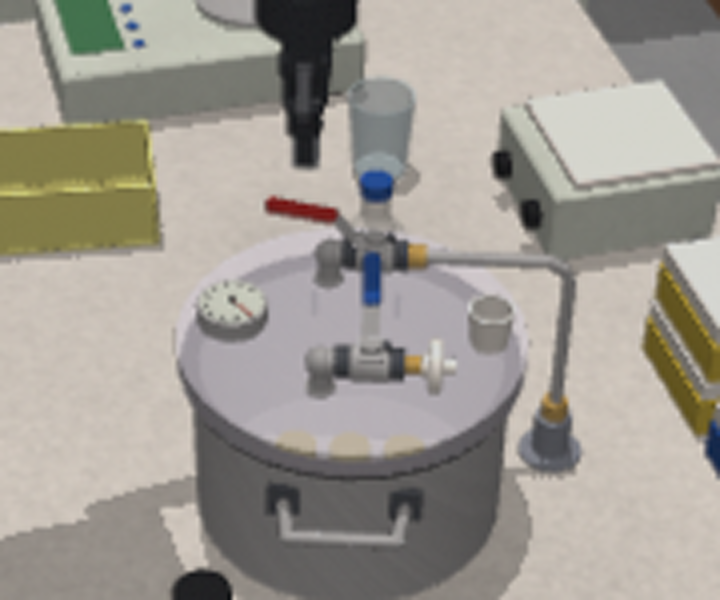

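The fingertip, at crop (305,160), is already past the red lever, which is unmoved at (300,208). So it passed over the top. I'll check the true tip height in the depth map.

```bash
python3 -c "
from h import *
c=look('side');P=cloud(c)
for v in range(146,166,3):
  for u in (264,266,268): print(u,v,P[v,u].round(0),V(P[v,u]).round(0))
s=sensors.observe();T=np.array(c['cam_to_world']);K=np.array(c['intrinsics'])
q=np.linalg.inv(T)@np.r_[s['tool_pos'],1];print('tcp px',K[0,0]*q[0]/-q[2]+K[0,2],-K[1,1]*q[1]/-q[2]+K[1,2],s['tool_pos'])
Q=P[167:176,256:274];m=(c['img'][167:176,256:274,0]>90)&(c['img'][167:176,256:274,1]<60);print('red',np.median(Q[m],0), Q[m].min(0),Q[m].max(0))
"
```

```text
264 146 [508.  51. 360.] [-59.  37.]
266 146 [515.  54. 357.] [-54.  42.]
268 146 [518.  42. 364.] [-48.  32.]
264 149 [508.  50. 351.] [-59.  36.]
266 149 [513.  47. 352.] [-53.  35.]
268 149 [518.  43. 353.] [-48.  33.]
264 152 [511.  62. 332.] [-60.  49.]
266 152 [518.  64. 330.] [-54.  52.]
268 152 [523.  61. 330.] [-48.  51.]
264 155 [521. 100. 295.] [-62.  88.]
266 155 [525.  94. 298.] [-55.  83.]
268 155 [534. 101. 292.] [-50.  93.]
264 158 [520.  97. 286.] [-62.  85.]
266 158 [525.  92. 288.] [-55.  81.]
268 158 [534. 101. 280.] [-50.  93.]
264 161 [519.  93. 277.] [-61.  81.]
266 161 [525.  93. 276.] [-55.  82.]
268 161 [534. 103. 268.] [-50.  94.]
264 164 [611. 454.   0.] [-79. 453.]
266 164 [621. 457.  -3.] [-71. 459.]
268 164 [629. 457.  -5.] [-63. 461.]
tcp px 265.9637033276982 170.9605799041713 [528.71332905 106.18311576 228.63263996]
red [520.69203702  87.28046383 238.38491841] [497.54732858  75.83428077 233.48444422] [545.80981874 104.69955859 243.69409862]
```

```bash
python3 -m inch '[-0.006,0.026,0,0,-0.006,0.026,0,0,-0.006,0.026,0,0,-0.006,0.026,0,0,-0.006,0.026,0,0]' |grep force
cat >> h.py <<'E'
def tip(save=None):
    s=sensors.observe();p=np.array(s['tool_pos']);c=look('side');P=cloud(c)
    v0=V(p);W=(P[...,:2]-C)@R2
    m=(c['z_map']>0)&(abs(W[...,0]-v0[0])<20)&(abs(W[...,1]-v0[1])<30)&(P[...,2]>205)&(P[...,2]<p[2]+70)&(c['img'].max(-1)<110)
    r=np.where(m.any(1))[0]
    for v in r[-6:]:
        u=np.where(m[v])[0];print(v,u.min(),u.max(),np.median(P[v,u],0).round(0),W[v,u].min(0).round(),W[v,u].max(0).round())
    if save: cv2.imwrite('pics/'+save,cv2.resize(c['img'][120:220,200:330,::-1],None,fx=6,fy=6,interpolation=0))
E
python3 -c "
from h import *
where((-67,40),229);tip('t4.png')"
```

```text
contact_force: [-0.0, -0.3, 0.8]
grasp_force: 0.0
t 5.58 valve xy [-68.3  42.7] z 228.7 turn left/180deg -0.0 gap -0.0 F [ 0.1 -0.3]
scaled tool shift total 0.003 0.007 -0.001
167 258 264 [497.  52. 288.] [-77.  26.] [-59.  38.]
168 258 264 [497.  45. 289.] [-77.  23.] [-59.  38.]
169 258 264 [497.  46. 283.] [-77.  27.] [-59.  36.]
170 258 264 [497.  48. 279.] [-77.  25.] [-59.  39.]
171 258 264 [497.  48. 275.] [-77.  25.] [-59.  41.]
172 258 264 [500.  51. 268.] [-77.  31.] [-59.  39.]
```

View pics/t4.png

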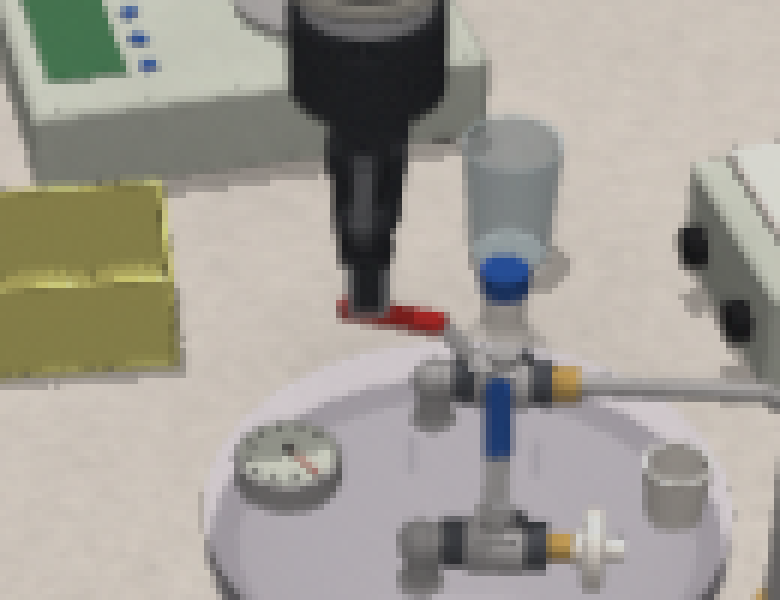

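The fingertip, at crop (367,312), covers part of the red lever from in front. Its lower edge measures z of about 267, while the reported TCP is 229. The camera heights agree with the known sleeve height, so the tip really is about 38 mm higher than reported. I'll go lower in two steps and check each.

```bash
python3 -m inch '[0,0.002,0.01,0,0,0.002,0.01,0,0,0,0.01,0,0,0,0.01,0,0,0,0.01,0]' |grep force
python3 -c "
from h import *
where((-67,40),190);tip()"
python3 -m inch '[0,0,0.01,0,0,0,0.01,0,0,0,0.01,0,0,0,0.01,0,0,0,0.005,0]' |grep force
python3 -c "
from h import *
where((-67,40),190);tip('t5.png')"
```

```text
contact_force: [0.1, -0.8, 0.4]
grasp_force: 0.0
t 6.25 valve xy [-68.1  42.1] z 208.2 turn left/180deg 0.0002 gap 0.0 F [ 0.3 -0.7]
scaled tool shift total 0.003 0.005 0.046
172 257 264 [496.  47. 272.] [-80.  23.] [-59.  41.]
173 258 264 [497.  45. 270.] [-77.  26.] [-59.  36.]
174 258 264 [498.  45. 266.] [-77.  22.] [-59.  37.]
175 258 264 [499.  47. 261.] [-77.  24.] [-59.  39.]
176 258 263 [496.  48. 257.] [-77.  25.] [-62.  36.]
177 259 262 [496.  45. 255.] [-74.  26.] [-65.  30.]
contact_force: [-0.4, -0.4, -0.2]
grasp_force: 0.0
t 6.92 valve xy [-68.2  41.9] z 190.3 turn left/180deg 0.0001 gap 0.0 F [-0.3 -0.5]
scaled tool shift total 0.003 0.005 0.001
177 258 264 [497.  47. 254.] [-77.  27.] [-59.  34.]
178 258 264 [497.  47. 249.] [-77.  26.] [-59.  35.]
179 258 264 [500.  48. 245.] [-77.  28.] [-59.  35.]
180 258 263 [496.  46. 243.] [-77.  29.] [-62.  31.]
181 258 263 [496.  46. 239.] [-78.  23.] [-63.  41.]
182 259 263 [497.  45. 236.] [-74.  28.] [-62.  30.]
```

View pics/t5.png

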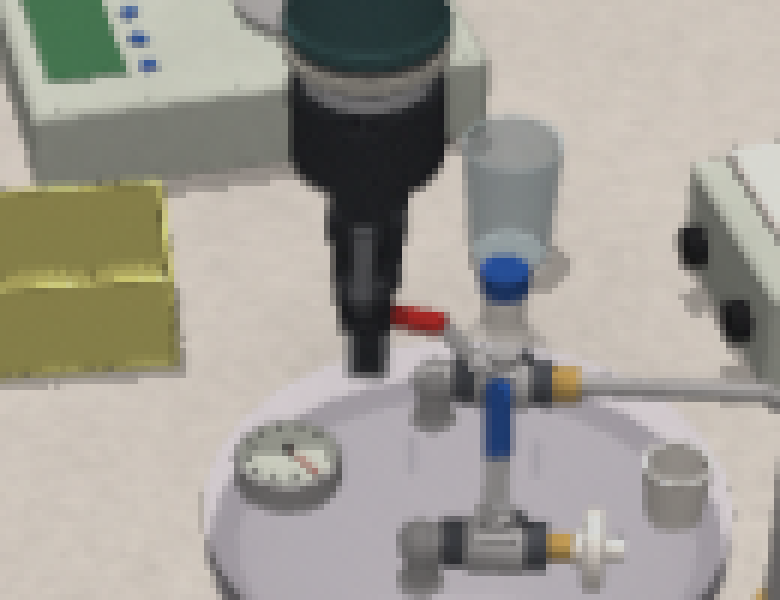

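The tip, at crop (367,375), is now just inside the lever at about z 234, still only at sleeve height. I'll go 7 mm lower and push along the arc.

```bash
python3 -m inch '[0,0,0.0175,0,0.005,-0.015,0,0,0.005,-0.015,0,0,0.002,-0.0175,0,0,0,-0.0175,0,0]' |grep force
python3 -c "
from h import *
where((-63,79),183);levers('top');levers('side')"
```

```text
contact_force: [1.0, -5.6, 0.5]
grasp_force: 2.2
t 7.6 valve xy [-62.7  67.5] z 183.7 turn left/180deg 0.0002 gap -0.0 F [ 2.6 -5. ]
scaled tool shift total -0.001 -0.029 0.002
top blue 27 [-0.2 -3.8] theta 1.568 r 61.2
side red 23 [-43.3  80.3] theta 0.339 r 45.9
side blue 49 [-2.1 -5.6] theta 1.535 r 59.4
```

```bash
python3 -m inch '[0,-0.024,0,0,0.0075,-0.025,0,0,0.01,-0.025,0,0,0.015,-0.02,0,0,0.015,-0.0175,0,0]' |grep force
python3 -c "
from h import *
where((-28,123),183);levers('side');levers('top')"
```

```text
contact_force: [-3.5, -3.5, -0.6]
grasp_force: 2.1
t 8.32 valve xy [-44.9 112.5] z 183.3 turn left/180deg 0.0001 gap -0.0 F [-2.3 -4.4]
scaled tool shift total 0.042 -0.026 0.001
side red 27 [-24.8 110.4] theta 1.07 r 51.7
side blue 49 [-2.1 -6.5] theta 1.535 r 58.6
top blue 37 [-0.2 -4.1] theta 1.568 r 60.9
```

```bash
python3 -m inch '[0.0225,-0.014,0,0,0.02,-0.0125,0,0,0.015,-0.005,0,0,0.01,-0.0025,0,0,0.0075,0,0,0]' |grep force
python3 -c "
from h import *
where((-28,123),183);levers('side');levers('top')"
```

```text
contact_force: [-11.8, 2.8, 4.4]
grasp_force: 6.0
t 9.05 valve xy [-16.2 126.5] z 183.3 turn left/180deg 0.0 gap -0.0 F [-12.1  -0.7]
scaled tool shift total -0.03 0.009 0.001
side red 38 [  1.1 123.3] theta 1.59 r 58.3
side blue 49 [-2.1 -5.8] theta 1.535 r 59.2
top blue 38 [-0.6 -4. ] theta 1.561 r 61.0
```

```bash
python3 -m inch '[0.006,0,0,0,0,0,0,0,0,0,0,0,-0.03,0,0,0,-0.06,0,0,0]' 
python3 -m inch '[0,0,-0.05,0,0,0,-0.05,0,0,0,-0.05,0,0,0,0,0,0,0,0,0]' |grep force
python3 -c "
from h import *
levers('side');levers('top');where((36,-5),253)"
```

```text
time_s: 9.78
tool_pos: [547.5, 133.1, 184.5]
tool_rot: [-0.001, 0.989, -0.148, 0.002]
contact_force: [0.1, 0.9, -0.8]
finger_gap: -0.001
grasp_force: 0.0
contact_force: [-0.2, -0.3, -0.9]
grasp_force: 0.0
side red 37 [  1.1 122.6] theta 1.59 r 57.7
side blue 49 [-2.1 -5.9] theta 1.535 r 59.1
top blue 36 [-0.4 -4.9] theta 1.564 r 60.1
t 10.5 valve xy [-48.2 126. ] z 242.7 turn left/180deg 0.0001 gap -0.0 F [-0.6  0.4]
scaled tool shift total 0.211 0.328 -0.026
```

```bash
python3 -m inch '[0.042,0.0656,0,0,0.042,0.0656,0,0,0.042,0.0656,0,0,0.042,0.0656,0,0,0.042,0.0656,0,0]' |grep force
python3 -c "
from h import *
where((36,-5),184)"
python3 -m inch '[0,0,0.0295,0,0,0,0.0295,0,0,0,0.0295,0,0,0,0.0295,0,0,0,0.0295,0]' |grep force
python3 -c "
from h import *
where((18,-5),184);levers('side','s6.png')"
```

```text
contact_force: [-0.4, -0.5, 1.1]
grasp_force: 0.0
t 11.12 valve xy [36.3 -5.9] z 242.6 turn left/180deg 0.0001 gap -0.0 F [-0.3 -0.6]
scaled tool shift total -0.001 -0.002 0.146
contact_force: [0.5, 0.2, 0.6]
grasp_force: 0.0
t 11.75 valve xy [35.8 -4.5] z 183.7 turn left/180deg 0.0003 gap -0.0 F [0.5 0.3]
scaled tool shift total -0.045 0.001 -0.001
side red 34 [  0.9 118.9] theta 1.587 r 54.0
side blue 49 [-2.1 -5.6] theta 1.535 r 59.5
```

View pics/s6.png

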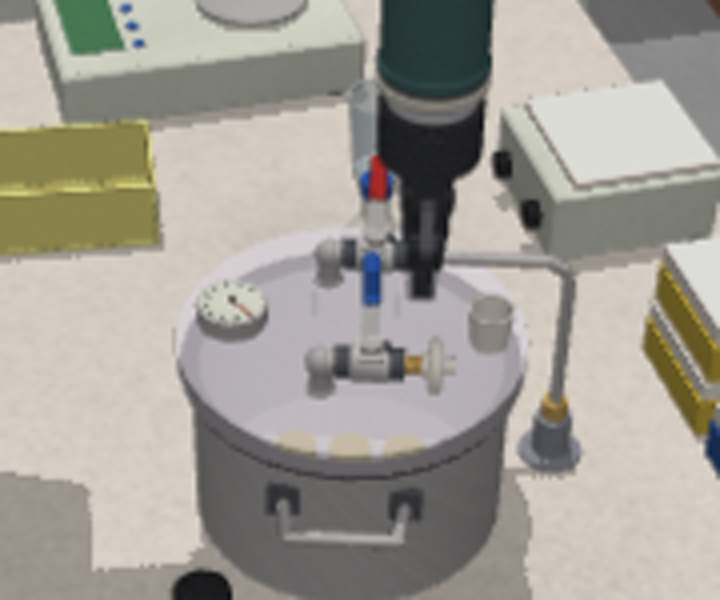

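Red lever straight across at crop (378,180). The finger, at (425,290), is on the far side of the blue lever, clear of the cup at (490,325). Now the vent push.

```bash
python3 -m inch '[-0.025,0,0,0,-0.02,-0.0025,0,0,-0.0225,-0.005,0,0,-0.02,-0.0025,0,0,-0.0225,0.0025,0,0]' |grep force
python3 -c "
from h import *
where((-18.5,-3),184);levers('side')"
python3 -m inch '[-0.026,0.005,0,0,-0.0213,0.009,0,0,-0.0225,0.011,0,0,-0.0175,0.015,0,0,-0.0175,0.0175,0,0]' |grep force
python3 -c "
from h import *
where((-60,-43),184);levers('side')"
```

```text
contact_force: [6.2, -3.3, 0.6]
grasp_force: 2.4
t 12.43 valve xy [-5.5 -2. ] z 186.1 turn left/180deg 0.0002 gap 0.0 F [ 6.9 -1.3]
scaled tool shift total -0.033 0.002 0.005
side blue 49 [-24.8  -9.9] theta 1.148 r 60.4
contact_force: [5.1, 0.9, 0.6]
grasp_force: 2.3
t 13.1 valve xy [-47.6 -23.9] z 186.0 turn left/180deg 0.0001 gap -0.0 F [4.6 2.4]
scaled tool shift total -0.031 0.048 0.005
side red 40 [  1.6 124.4] theta 1.598 r 59.4
side blue 63 [-57.3 -45.7] theta 0.325 r 60.5
```

```bash
python3 -m inch '[-0.016,0.018,0,0,-0.01,0.0175,0,0,-0.005,0.0125,0,0,0,0.0075,0,0,0,0,0,0]' |grep force
python3 -c "
from h import *
where((-60,-46),184);levers('side')"
```

```text
contact_force: [9.8, 19.2, 0.0]
grasp_force: 10.8
t 13.78 valve xy [-61.  -41.9] z 185.3 turn left/180deg -0.0005 gap -0.0 F [ 3.7 21.3]
scaled tool shift total 0.003 0.01 0.003
side red 42 [  1.3 122.7] theta 1.593 r 57.7
side blue 70 [-62.4 -65.5] theta -0.008 r 62.4
```

At the stop with 21 N. Hold briefly, back off, lift, and check.

```bash
python3 -m inch '[0,0,0,0,0,0,0,0,0,-0.03,0,0,0,-0.04,0,0,0,0,0,0]' |grep force
python3 -m inch '[0,0,-0.08,0,0,0,-0.08,0,0,0,-0.08,0,0,0,-0.08,0,0,0,0,0]' |grep force
python3 -m inch '[0,0,0,0,0,0,0,0,0,0,0,0,0,0,0,0,0,0,0,0]' |grep force
python3 -c "
from h import *
where();levers('side','s7.png');levers('top')
c=look('side')
for t in('cup','bottle','jar'):print(t,find(c,t))"
```

```text
contact_force: [0.1, 0.0, 0.2]
grasp_force: 0.0
contact_force: [-0.1, -0.2, -0.5]
grasp_force: 0.0
contact_force: [-0.4, 0.1, -0.5]
grasp_force: 0.0
t 15.7 valve xy [-62.2 -19.3] z 312.4 turn left/180deg 0.0001 gap -0.0 F [-0.4 -0. ]
side red 42 [  1.2 123.3] theta 1.591 r 58.3
side blue 72 [-62.5 -65.5] theta -0.009 r 62.5
top red 23 [  2.8 140.8] theta 1.608 r 75.9
top blue 10 [-79.  -60.7] theta 0.054 r 79.1
cup [(0.58, [634.0, -40.0, 200.0])]
bottle [(0.64, [604.0, 199.0, 140.0])]
jar [(0.92, [387.0, -142.0, 47.0])]
```

View pics/s7.png

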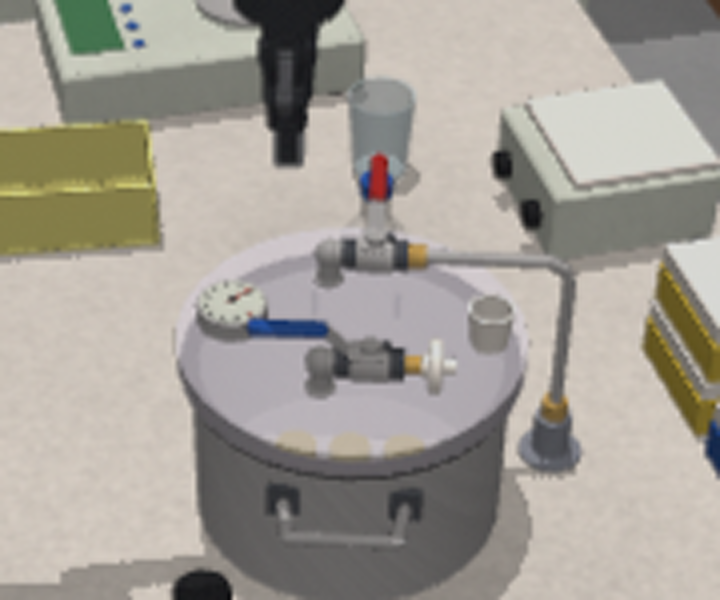

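The picture shows red across its valve at crop (378,178), blue in line with its valve at (288,328), the cup in place and the fingers clear.

```bash
python3 -c "
from bench import bot
print(bot.sign_off())"
```

```text
the job is handed in; nothing more can be done
None
```

The red vacuum lever is fully shut (about 1.59 rad measured) and the blue vent lever was then opened fully (about 0.0 rad). The cup, bottle and jar stayed in place, the robot touches nothing, and the job was handed in at about 16 s; no verdict was returned.

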